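# Hold the lap hub on the spindle flat

## Robot

A 6-joint arm with a two-finger parallel gripper is mounted at the origin on the work surface. World frame = base frame: x ahead of the robot, y to its left, z up, the work surface at z = 0. Lengths are in mm, angles in rad, forces in N, time in s.
With the tool pointing down it reaches from about 300 to 875 mm from the base axis. Payload 6.4 kg.
Tool frame: the origin (TCP) lies midway between the tips of the shut fingers; the grasp point (between the pads) lies 19 mm behind it; z points along the fingers, y is the line along which they close (so a half turn about z gives the same grasp; the last joint's range is limited). The gripper opens to 88 mm and grips with 3 to 60 N. Pads are 18 mm wide; open, the fingers measure 123 mm over their backs; the gripper's body (75 mm by 187 mm) begins 45 mm behind the grasp point.
Start: joints at [-1.524, 0.181, 1.607, -0, 1.354, -0.206], TCP at [143.832, -556.735, 238.714] pointing down, gripper open.
Joint ranges: [-2.99, 2.99], [-0.89, 2.07], [0.3, 2.58], [-1.14, 4.28], [0, 2.63], [-3.12, 3.12]. Speed limits (rad/s): [2.57, 2.57, 3.01, 3.14, 3.14, 3.14].

## Interface

Orientations are given as a rotation vector (axis times angle).
In Python, from bench import robot gives the robot as it stands.
- The arm moves only by the shell command python3 -m crank 'ROWS'. ROWS is JSON, a list of rows, each an object of numbers: "grip": the opening, from -1 (shut) to 1 (fully open); "dx", "dy", "dz": the shift along the tool's x, y, z in units of 75 cm (1.0 is 75 cm); "rx", "ry", "rz": the turn, a rotation vector about the tool's x, y, z in units of 90 degrees (1.0 is 90 degrees). A call has exactly 8 rows; each row is the pose to reach, as a shift and turn from the pose commanded when the call began, along the tool's axes at that moment; what a row does not reach only later rows make up. A row lasts 1/12 s, in which the tool goes at most 41.7 mm and 7.16 degrees, less where a joint would pass 70% of its speed; a pose out of reach is approached as far as the arm can. A call with a number of a shift or a turn outside -1 to 1 is refused whole. A call with a gripper value outside its range is refused whole. The fingers move at their own pace and stop on an object; the grip force is fixed at half the most. Time passes only in rows, so rows that repeat a pose let the fingers close, or fill a call up. It gives the time, the measured TCP pose, the force, the opening and the grip force at its end, in the units of the state.
- robot.observe(): the state, without advancing time (a new reading comes with each control period).
- robot.capture(name): name is "scene" or "top" or "wrist"; returns the picture (480x640x3 uint8, red, green, blue); there is no depth.
- robot.get_calibration(name): a dict with "vertical_fov" (degrees; the focal length in pixels is half the picture's height over the tangent of half this angle, whatever the lens; pixels are square), "cx", "cy" (the principal point, pixels), "T" (4x4, takes a point from camera to world coordinates). Camera axes: x right, y down, z forward; pixel columns grow to the right and rows downward; lengths in mm; the calibration is good to about 2 mm. A picture is of the moment at which its call begins: read the wrist's pose just before it. get_calibration takes no time and is no camera call; for the wrist camera it gives the pose at the moment of the call.
- robot.hand_in(): hands the job in; it is judged then, once.
Trained networks look in the newest picture that a camera, given by its name, has taken for a name from the list of things; names that differ only in an ending like _2 or _b are one class to them, and where a whole thing is asked for, a point or a joint stands for the part that bears it (a point fixed in the world has none). Each returns a list of dicts, best first, with "score" (0 to 1); they miss things now and then, are a little off and sometimes report something else, mostly with a low value. They report only what shows in the picture. A call takes as long as a camera call. They do not tell look-alikes from the thing itself.
- robot.look_for(camera, query): "position" ([x, y, z] in mm, in the coordinates of the camera as it stood for that picture, good to about 4 mm: the middle of the surface that is visible of it).
- robot.pinpoint(camera, query): "position" ([x, y, z] in mm, in the coordinates of the camera as it stood for that picture, good to about 4 mm: a listed point, or the origin of a listed thing).
The state is a dict: "clock": time; "joint_pos": joint angles; "qvel": joint speeds; "joint_efforts": joint torques, N m; "eef_pos": TCP position; "ee_rot": TCP orientation; "force": force on the tool from outside, world axes, zero at the start; "torque": the same for the moment, N m; "width": finger opening in mm; "grip_force": force on a finger pad.
Only numpy, scipy, OpenCV 4.12 (cv2) and the standard library are available. Lean on these libraries where they do the work, as an engineer would, in place of code of your own. Each camera call takes 0.05 s, during which the arm holds its last target. There are 200 camera calls.

## Task

Fit the steel drive hub from the green mat to the bare spindle of the lapping machine: feel for the spindle's two flats with the fingers and turn the spindle until a flat faces the machine's front panel, then slide the hub down over it, gently, with its set screw on that flat and pointing straight to the front. Finish while still holding the hub in the gripper, level and with its top face flush with the spindle's end, for the watchmaker to tighten the screw. Leave the other things on the bench where they are.

Things in the scene. Friction and masses are not known exactly. Their poses are not given: they have to be found in the camera images.
- machine: Flat-lapping machine, fixed: white housing 250 (x) by 200 mm (y), top 110 mm above the bench; on it a drip pan (192 mm across, rim at 122 mm) and a bearing cap (66 mm across, top at 129 mm). Origin at bench level on the spindle's axis, z up. Its x axis points to its FRONT: the dark panel with speed knob and switch, away from the robot, turned up to 0.6 rad either way.
- spindle_end (a point): Centre of the top end of the bare vertical steel spindle, 190 mm above the bench; fixed frame (x to the machine's front, z up), not turning with the spindle. The spindle, 20 mm in diameter, stands 61 mm out of the cap, end chamfered (2 mm in, 3 mm down). It turns without stops, drag about 0.06 N m, stays where left, and is rigid sideways: fingers closing on it settle centred on its axis.
- spindle_flats (a point): Point on the spindle's axis 18 mm below its end, where to pinch it (fixed frame, as spindle_end). The top 45 mm has two flats back to back, 13 mm apart, 15 mm wide. Fingers square on the flats stop at 13 mm; turned t rad off (up to 0.86), at 20 mm x cos(0.86 - t); beyond, at 20 mm. The angle of the flats is not given: they start 0.6 rad or more off the front; find them by feel or sight.
- hub: Drive hub, a plain steel collar standing on the green mat (3 mm thick): diameter 46 mm, 26 mm tall, about 0.22 kg, through bore 22 mm (1 mm play all round on the spindle). Origin at the centre of its underside, z up along the bore, x along its one set screw. Two pins, 4 mm thick, 6 mm tall, stand on top, 17 mm from the axis along +y and -y. Grip it across y (46 mm), clear of the screw.
- hub_top (a point): Centre of the hub's top face, in the mouth of the bore, 26 mm above the hub's origin; axes as the hub's.
- screw_head (a point): Outer end of the hub's set screw: 30 mm from the hub's axis along its x, 13 mm above its underside. The screw is 5 mm thick with a dark 9 mm socket head standing 7 mm out of the side; its tip stands 3.5 mm into the bore (7.5 mm from the axis), so the hub passes the spindle's end only with the screw over a flat (within about 0.25 rad), else it stops 10 mm or more too high.
- lap_plate: Bystander: round lap plate, 160 mm across, 12 mm thick, lying on the bench; origin under its centre.
- driver_stand: Bystander: round black stand, 110 mm across, with six upright screwdrivers, 153 mm tall; origin under its centre.
- watch: Bystander: watch head lying on a black casing cushion 80 mm across, 37 mm tall in all; origin under its centre.
- tray: Bystander: clear parts tray, 120 by 160 mm, 25 mm tall; origin under its centre.
Things that resemble listed ones, but are neither listed nor needed, are in the scene too. Of the things that look like the hub, take the one that is farthest to the robot's left at the start.

How it is judged (in metres and radians):
On the way, in this order (a step that is already met when the one before it is completed fails the run):
1. the hub is lifted off the mat in the fingers (height (world z) of hub above 0.05 m and contact force between the fingers and hub above 1 N), for 0.2 s.
2. the hub is over the spindle's end with its screw tip past the end, on a flat (horizontal distance between hub_top and spindle_end below 0.004 m and z of hub_top in the frame of spindle_end below 0.0085 m and contact force between the fingers and hub above 1 N), for 0.1 s.
At the end, for the whole second after the job is handed in: The fingers still hold the hub (over 2 N), at rest on the spindle: top face level with the spindle's end within 2.5 mm, on axis within 3 mm, tilt under 0.07 rad, set screw over a flat and within 0.15 rad of the machine's front, pressing on the spindle with less than 15 N (horizontal distance between hub_top and spindle_end below 0.003 m and z of hub_top in the frame of spindle_end between -0.0025 and 0.0025 m and angle between the x axis of hub and the x axis of machine, either way round below 0.15 rad and x of screw_head in the frame of machine above 0.02 m and angle between hub's own z axis and vertical below 0.07 rad and contact force between the fingers and hub above 2 N and contact force between hub and machine below 15 N and linear speed of hub below 0.02 m/s); the arm keeps its last pose, push and grip.
It fails at once if the hub is forced onto the machine with more than 30 N (contact force between hub and machine above 30 N).
It fails at once if the lap plate is moved (distance of lap_plate from where it was at the start of the episode above 0.02 m).
It fails at once if the screwdriver stand is moved (distance of driver_stand from where it was at the start of the episode above 0.02 m).
It fails at once if the watch is moved (distance of watch from where it was at the start of the episode above 0.02 m).
It fails at once if the tray is moved (distance of tray from where it was at the start of the episode above 0.02 m).
It also fails if it takes over 72 s, if anything falls off the work surface, if the arm or the gripper's body presses on something with over 40 N, if the wrist force passes 120 N, or if a joint passes its speed limit or range.

## Working session

There is one attempt and no reset: what is moved stays moved. The work goes in short steps, Python scripts to look and compute and a shell command to move; the robot and the scene stay as the last step left them, time stands still between calls to the robot, and variables do not carry over. Pictures are saved under pics/ and viewed, at most 10 in all, crops included, and the job is handed in when it is done.

```bash
mkdir -p pics; ls; cat > h.py <<'E'
import numpy as np, cv2
from bench import robot
from scipy.spatial.transform import Rotation as R
def cap(c,n=None):
    T=np.array(robot.get_calibration(c)["T"]); im=robot.capture(c)
    if n: cv2.imwrite(f"pics/{n}.png",im[:,:,::-1])
    return T,im
def find(c,T,q,f="pinpoint"):
    out=[]
    for d in getattr(robot,f)(c,q):
        p=T@np.r_[d["position"],1]; out.append((round(d["score"],2),p[:3].round(1).tolist(),{k:v for k,v in d.items() if k not in("score","position")}))
    return out
def proj(c,T,p):
    k=robot.get_calibration(c); f=240/np.tan(np.radians(k["vertical_fov"])/2)
    q=np.linalg.inv(T)@np.r_[p,1]; return (f*q[0]/q[2]+k["cx"],f*q[1]/q[2]+k["cy"])
E
python3 - <<'E'
from h import *
for c in("scene","top"):
    T,im=cap(c,c+"0"); print(c,T.round(2).tolist())
    for q in("hub","hub_top","screw_head","spindle_end","machine","lap_plate","driver_stand","watch","tray"):
        print(q,find(c,T,q))
s=robot.observe(); print(s)
E
```

```text
pics
scene [[0.87, 0.43, -0.25, 832.81], [0.5, -0.74, 0.45, -665.52], [0.01, -0.51, -0.86, 1320.53], [0.0, 0.0, 0.0, 1.0]]
hub [(0.55, [218.1, -332.5, -5.8], {}), (0.52, [297.1, -397.6, -4.1], {}), (0.5, [515.1, -246.5, 1.6], {})]
hub_top [(0.82, [296.5, -393.9, 27.7], {}), (0.7, [511.3, -238.1, 28.3], {}), (0.7, [214.1, -338.4, 22.2], {})]
screw_head [(0.77, [543.2, -242.3, 8.6], {}), (0.7, [235.7, -315.2, 13.7], {}), (0.51, [295.7, -420.5, 8.9], {})]
spindle_end [(0.83, [553.7, 218.3, 188.7], {})]
machine [(0.83, [550.8, 217.1, -4.3], {})]
lap_plate [(0.77, [774.2, -89.3, -2.3], {}), (0.51, [512.1, -248.6, 0.1], {})]
driver_stand [(0.78, [746.3, -275.1, -3.6], {})]
watch []
tray [(0.68, [600.5, 498.0, -0.9], {})]
top [[0.0, -0.99, 0.12, 293.23], [-1.0, 0.0, 0.01, -73.76], [-0.01, -0.12, -0.99, 2022.69], [0.0, 0.0, 0.0, 1.0]]
hub [(0.72, [510.9, -246.6, 4.9], {}), (0.6, [210.1, -332.0, 2.6], {}), (0.51, [295.3, -389.6, -0.7], {})]
hub_top [(0.53, [508.8, -239.7, 30.8], {}), (0.43, [218.1, -332.2, 28.0], {}), (0.43, [296.5, -391.2, 28.0], {}), (0.43, [542.6, -242.3, 16.2], {})]
screw
[... 447 characters left out ...]
{'clock': 1.0, 'joint_pos': array([-1.52431953e+00,  1.80763726e-01,  1.60698920e+00, -1.28792026e-05,
        1.35377765e+00, -2.06319787e-01]), 'qvel': array([-4.95148937e-05, -9.91000900e-05, -8.67117648e-04, -1.61182982e-04,
       -1.74928349e-03, -5.45758820e-04]), 'joint_efforts': array([ 2.17434208e-03, -4.33834827e+01, -3.42182136e+01,  7.04202172e-02,
        3.09927820e-02, -1.48497918e-05]), 'eef_pos': array([ 143.81815494, -556.75275194,  238.74009989]), 'ee_rot': array([ 3.11646924e+00,  3.96032080e-01, -2.74770966e-05]), 'force': array([0.93204702, 0.33384009, 0.03792008]), 'torque': array([-0.01089584, -0.01701074,  0.04844984]), 'grip_force': 0.0, 'width': 88.30866491281283}
```

View pics/scene0.png

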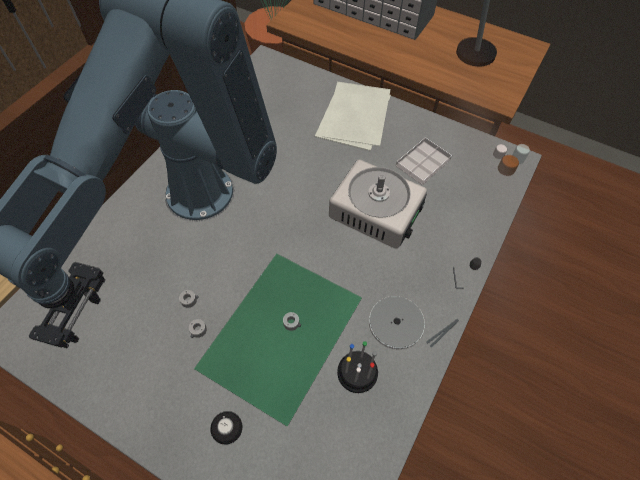

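View pics/top0.png

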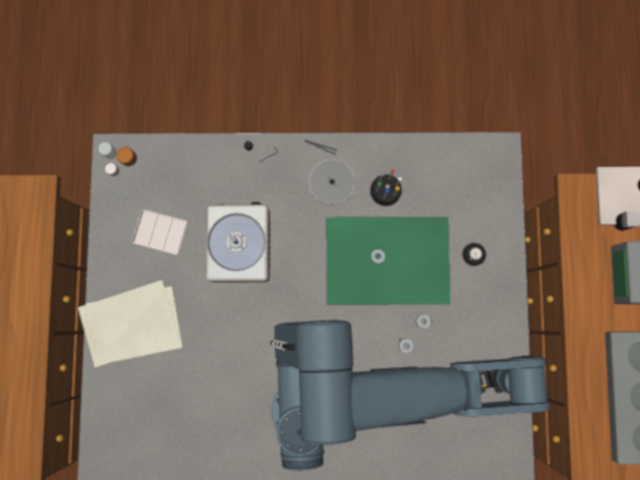

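The mat hub (scene px 291,321; top px 378,256) is the leftmost candidate, at about (512,-243) with its screw toward +x. The machine is at top px (237,242), about (547,219), with its front panel toward +x.

```bash
cat >> h.py <<'E'
def to(x,y,z,yaw=None,base=None):
    s=robot.observe(); M=R.from_rotvec(s["ee_rot"]); p=s["eef_pos"]
    d=M.inv().apply(np.array([x,y,z])-p)/750
    v=M.apply([1,0,0]); cy=np.arctan2(v[1],v[0])
    yaw=cy if yaw is None else yaw
    tgt=R.from_euler('z',yaw)*R.from_euler('x',np.pi)
    r=(M.inv()*tgt).as_rotvec()/(np.pi/2)
    print("t",round(s["clock"],2),"p",p.round(1),"yaw",round(cy,4),"w",round(s["width"],2),"F",s["force"].round(1),"| d",d.round(4),"r",r.round(4))
E
python3 - <<'E'
from h import *
to(500,218,360,0)
T=np.array(robot.get_calibration("wrist")["T"]); s=robot.observe(); M=R.from_rotvec(s["ee_rot"]).as_matrix()
print("cam in tool",(M.T@(T[:3,3]-s["eef_pos"])).round(1),(M.T@T[:3,:3]).round(2).tolist(), robot.get_calibration("wrist")["vertical_fov"])
E
```

```text
t 1.0 p [ 143.8 -556.8  238.7] yaw 0.2528 w 88.31 F [0.9 0.3 0. ] | d [ 0.7182 -0.8814 -0.1617] r [0.     0.     0.1609]
cam in tool [  85.6   -0.3 -143.7] [[0.0, -0.95, -0.33], [1.0, 0.0, -0.0], [0.0, -0.33, 0.95]] 68.50152744312231
```

```bash
python3 -m crank '[{"dx":0.72,"dy":-0.88,"dz":-0.16,"rz":0.16,"grip":1},{"dx":0.72,"dy":-0.88,"dz":-0.16,"rz":0.16,"grip":1},{"dx":0.72,"dy":-0.88,"dz":-0.16,"rz":0.16,"grip":1},{"dx":0.72,"dy":-0.88,"dz":-0.16,"rz":0.16,"grip":1},{"dx":0.72,"dy":-0.88,"dz":-0.16,"rz":0.16,"grip":1},{"dx":0.72,"dy":-0.88,"dz":-0.16,"rz":0.16,"grip":1},{"dx":0.72,"dy":-0.88,"dz":-0.16,"rz":0.16,"grip":1},{"dx":0.72,"dy":-0.88,"dz":-0.16,"rz":0.16,"grip":1}]'
python3 -c "
from h import *
to(530,218,340,0)"
```

```text
t 1.0 p [ 143.8 -556.8  238.7] yaw 0.2528 w 88.31 F [0.9 0.3 0. ] | d [ 0.7569 -0.8714 -0.1351] r [0.     0.     0.1609]invalid input at $[0]: expected keys grip, dx, dy, dz, rx, ry, rz
```

```bash
python3 -m crank '[{"dx":0.72,"dy":-0.88,"dz":-0.16,"rx":0,"ry":0,"rz":0.16,"grip":1},{"dx":0.72,"dy":-0.88,"dz":-0.16,"rx":0,"ry":0,"rz":0.16,"grip":1},{"dx":0.72,"dy":-0.88,"dz":-0.16,"rx":0,"ry":0,"rz":0.16,"grip":1},{"dx":0.72,"dy":-0.88,"dz":-0.16,"rx":0,"ry":0,"rz":0.16,"grip":1},{"dx":0.72,"dy":-0.88,"dz":-0.16,"rx":0,"ry":0,"rz":0.16,"grip":1},{"dx":0.72,"dy":-0.88,"dz":-0.16,"rx":0,"ry":0,"rz":0.16,"grip":1},{"dx":0.72,"dy":-0.88,"dz":-0.16,"rx":0,"ry":0,"rz":0.16,"grip":1},{"dx":0.72,"dy":-0.88,"dz":-0.16,"rx":0,"ry":0,"rz":0.16,"grip":1}]'
python3 -c "
from h import *
to(530,218,340,0)"
```

```text
clock: 1.67
eef_pos: [282.6, -255.3, 285.6]
ee_rot: [3.141, 0.001, 0.001]
force: [0.5, -0.9, -0.6]
width: 88.1
grip_force: 0.0
t 1.67 p [ 282.6 -255.3  285.6] yaw 0.0006 w 88.09 F [ 0.5 -0.9 -0.6] | d [ 0.3303 -0.6308 -0.0728] r [ 0.0004 -0.0004  0.0004]
```

```bash
python3 -m crank '[{"dx":0.33,"dy":-0.63,"dz":-0.07,"rx":0,"ry":0,"rz":0,"grip":1},{"dx":0.33,"dy":-0.63,"dz":-0.07,"rx":0,"ry":0,"rz":0,"grip":1},{"dx":0.33,"dy":-0.63,"dz":-0.07,"rx":0,"ry":0,"rz":0,"grip":1},{"dx":0.33,"dy":-0.63,"dz":-0.07,"rx":0,"ry":0,"rz":0,"grip":1},{"dx":0.33,"dy":-0.63,"dz":-0.07,"rx":0,"ry":0,"rz":0,"grip":1},{"dx":0.33,"dy":-0.63,"dz":-0.07,"rx":0,"ry":0,"rz":0,"grip":1},{"dx":0.33,"dy":-0.63,"dz":-0.07,"rx":0,"ry":0,"rz":0,"grip":1},{"dx":0.33,"dy":-0.63,"dz":-0.07,"rx":0,"ry":0,"rz":0,"grip":1}]' >/dev/null
python3 -m crank '[{"dx":0.12,"dy":-0.23,"dz":-0.03,"rx":0,"ry":0,"rz":0,"grip":1},{"dx":0.12,"dy":-0.23,"dz":-0.03,"rx":0,"ry":0,"rz":0,"grip":1},{"dx":0.12,"dy":-0.23,"dz":-0.03,"rx":0,"ry":0,"rz":0,"grip":1},{"dx":0.12,"dy":-0.23,"dz":-0.03,"rx":0,"ry":0,"rz":0,"grip":1},{"dx":0.12,"dy":-0.23,"dz":-0.03,"rx":0,"ry":0,"rz":0,"grip":1},{"dx":0.12,"dy":-0.23,"dz":-0.03,"rx":0,"ry":0,"rz":0,"grip":1},{"dx":0.12,"dy":-0.23,"dz":-0.03,"rx":0,"ry":0,"rz":0,"grip":1},{"dx":0.12,"dy":-0.23,"dz":-0.03,"rx":0,"ry":0,"rz":0,"grip":1}]'
python3 -c "
from h import *
to(530,218,340,0)
T,im=cap('wrist','w1')
for q in ('spindle_end','spindle_flats','machine'): print(q,find('wrist',T,q))"
```

```text
clock: 3.0
eef_pos: [525.2, 209.3, 339.9]
ee_rot: [3.141, 0.003, -0.002]
force: [-0.2, -0.0, -0.1]
width: 88.4
grip_force: 0.0
t 3.0 p [525.2 209.3 339.9] yaw 0.0018 w 88.39 F [-0.2 -0.  -0.1] | d [ 0.0065 -0.0116 -0.0002] r [0.0004 0.0006 0.0012]
spindle_end [(0.82, [549.8, 219.1, 188.1], {})]
spindle_flats [(0.91, [547.8, 222.9, 172.1], {})]
machine [(0.88, [546.8, 222.8, -3.6], {})]
```

View pics/w1.png

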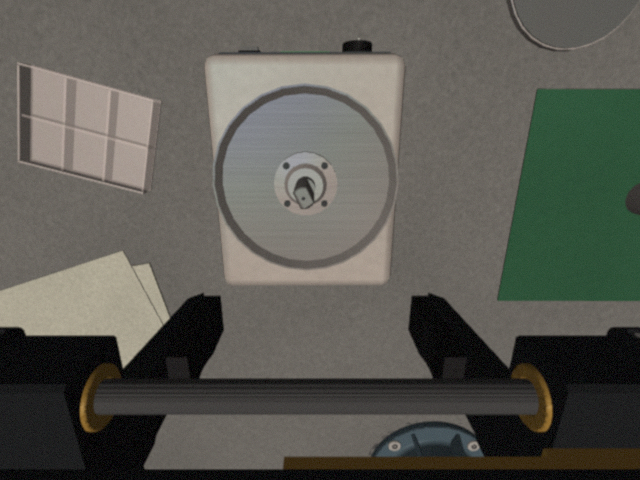

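```bash
cat > y.py <<'E'
from h import *
im=cv2.imread('pics/w1.png'); g=cv2.GaussianBlur(im,(3,3),0).astype(float).sum(2)
k=robot.get_calibration("wrist"); T=np.array(k["T"]); f=240/np.tan(np.radians(k["vertical_fov"])/2)
def dep(u,v,z):
    d=T[:3,:3]@np.array([(u-k["cx"])/f,(v-k["cy"])/f,1]); t=(z-T[2,3])/d[2]; return (T[:3,3]+t*d)[:2]
def fit(P):
    P=np.array(P)
    for _ in range(3):
        c=P.mean(0); v=np.linalg.svd(P-c)[2]; r=(P-c)@v[1]; P=P[abs(r)<max(0.8,2*r.std())]
    return np.arctan2(v[0][1],v[0][0]),c,len(P)
L=[];Rr=[];F=[];B=[]
for v in list(range(85,150))+list(range(225,265)):
    x0=207+(v-70)*19/210; x1=404-(v-65)*14/215
    for lst,x in((L,x0),(Rr,x1)):
        u=np.arange(int(x)-9,int(x)+10); d=abs(g[v,u+1]-g[v,u-1]); w=d*(d>.5*d.max()); lst.append(dep((u*w).sum()/w.sum(),v,110))
for u in range(235,385):
    for lst,y in((F,55),(B,283)):
        v=np.arange(y-6,y+7); d=abs(g[v+1,u]-g[v-1,u]); w=d*(d>.5*d.max()); lst.append(dep(u,(v*w).sum()/w.sum(),110))
for n,P in zip("LRFB",(L,Rr,F,B)):
    a,c,m=fit(P); print(n,round(((a+np.pi/4)%(np.pi/2))-np.pi/4,4),c.round(1),m)
p=[proj("wrist",T,q) for q in([548,220,190],[548,220,110])]; print(p)
c=cv2.resize(im[135:225,255:355],None,fx=6,fy=6,interpolation=cv2.INTER_CUBIC); cv2.imwrite('pics/w1c.png',c)
E
python3 y.py
```

```text
L 0.0048 [563.7 315.1] 82
R 0.0005 [563.8 126.7] 86
F 0.0022 [671.5 214.9] 150
B 0.0002 [432.5 216.8] 146
[(np.float64(302.72631161926125), np.float64(199.86786226508912)), (np.float64(305.3620869820421), np.float64(184.0285562694679))]
```

View pics/w1c.png

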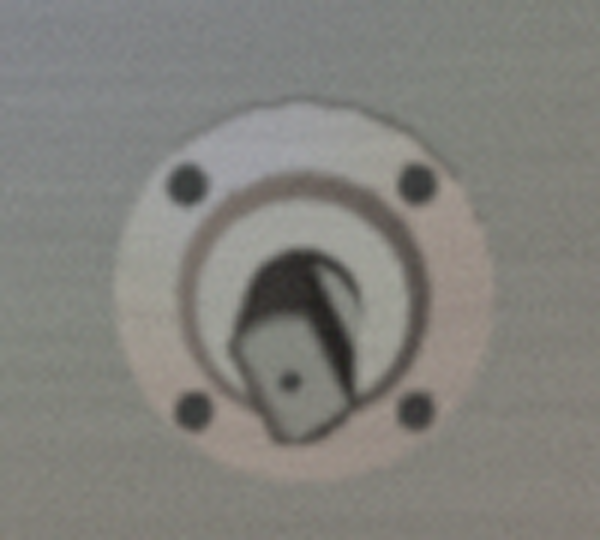

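The flats' line shows at about 0.40 rad from x (crop: end face centred at (290,380), edges down-right), and the machine yaw is ≈0.002. I'll pinch at yaw 0.40, then turn +1.17.

```bash
python3 -c "
from h import *
print(robot.observe()['joint_pos'].round(3))"
python3 -m crank '[{"dx":0.032,"dy":-0.0145,"dz":0,"rx":0,"ry":0,"rz":-0.255,"grip":1},{"dx":0.032,"dy":-0.0145,"dz":0,"rx":0,"ry":0,"rz":-0.255,"grip":1},{"dx":0.032,"dy":-0.0145,"dz":0,"rx":0,"ry":0,"rz":-0.255,"grip":1},{"dx":0.032,"dy":-0.0145,"dz":0.04,"rx":0,"ry":0,"rz":-0.255,"grip":1},{"dx":0.032,"dy":-0.0145,"dz":0.09,"rx":0,"ry":0,"rz":-0.255,"grip":1},{"dx":0.032,"dy":-0.0145,"dz":0.14,"rx":0,"ry":0,"rz":-0.255,"grip":1},{"dx":0.032,"dy":-0.0145,"dz":0.19,"rx":0,"ry":0,"rz":-0.255,"grip":1},{"dx":0.032,"dy":-0.0145,"dz":0.22,"rx":0,"ry":0,"rz":-0.255,"grip":1}]'
python3 -c "
from h import *
to(549,220,153,0.4)"
```

```text
[ 0.168  0.092  1.502 -0.     1.547  1.739]
clock: 3.87
eef_pos: [547.4, 219.1, 171.4]
ee_rot: [-3.079, -0.625, 0.007]
force: [0.1, -0.6, -0.7]
width: 88.3
grip_force: 0.0
t 3.87 p [547.4 219.1 171.4] yaw 0.4005 w 88.32 F [ 0.1 -0.6 -0.7] | d [ 0.0025 -0.0002  0.0245] r [-0.0006  0.0028  0.0003]
```

```bash
python3 -m crank '[{"dx":0,"dy":0,"dz":0.0245,"rx":0,"ry":0,"rz":0,"grip":-0.4},{"dx":0,"dy":0,"dz":0.0245,"rx":0,"ry":0,"rz":0,"grip":-0.4},{"dx":0,"dy":0,"dz":0.0245,"rx":0,"ry":0,"rz":0,"grip":-0.4},{"dx":0,"dy":0,"dz":0.0245,"rx":0,"ry":0,"rz":0,"grip":-0.4},{"dx":0,"dy":0,"dz":0.0245,"rx":0,"ry":0,"rz":0,"grip":-1},{"dx":0,"dy":0,"dz":0.0245,"rx":0,"ry":0,"rz":0,"grip":-1},{"dx":0,"dy":0,"dz":0.0245,"rx":0,"ry":0,"rz":0,"grip":-1},{"dx":0,"dy":0,"dz":0.0245,"rx":0,"ry":0,"rz":0,"grip":-1}]'
python3 -m crank '[{"dx":0,"dy":0,"dz":0,"rx":0,"ry":0,"rz":0,"grip":-1},{"dx":0,"dy":0,"dz":0,"rx":0,"ry":0,"rz":0,"grip":-1},{"dx":0,"dy":0,"dz":0,"rx":0,"ry":0,"rz":0,"grip":-1},{"dx":0,"dy":0,"dz":0,"rx":0,"ry":0,"rz":0,"grip":-1},{"dx":0,"dy":0,"dz":0,"rx":0,"ry":0,"rz":0,"grip":-1},{"dx":0,"dy":0,"dz":0,"rx":0,"ry":0,"rz":0,"grip":-1},{"dx":0,"dy":0,"dz":0,"rx":0,"ry":0,"rz":0,"grip":-1},{"dx":0,"dy":0,"dz":0,"rx":0,"ry":0,"rz":0,"grip":-1}]'
python3 -c "
from h import *
to(549,220,153,0.4)"
```

```text
clock: 4.53
eef_pos: [550.0, 220.6, 157.9]
ee_rot: [-3.078, -0.627, -0.002]
force: [-0.4, -0.4, 0.1]
width: 36.8
grip_force: 0.0
clock: 5.2
eef_pos: [549.5, 220.5, 156.9]
ee_rot: [3.078, 0.627, -0.0]
force: [0.7, -0.7, 0.2]
width: 12.6
grip_force: 29.6
t 5.2 p [549.5 220.5 156.9] yaw 0.4019 w 12.62 F [ 0.7 -0.7  0.2] | d [-0.0009  0.0003  0.0052] r [0.     0.     0.0012]
```

```bash
python3 -m crank '[{"dx":0,"dy":0,"dz":0,"rx":0,"ry":0,"rz":-0.06,"grip":-1},{"dx":0,"dy":0,"dz":0,"rx":0,"ry":0,"rz":-0.12,"grip":-1},{"dx":0,"dy":0,"dz":0,"rx":0,"ry":0,"rz":-0.18,"grip":-1},{"dx":0,"dy":0,"dz":0,"rx":0,"ry":0,"rz":-0.24,"grip":-1},{"dx":0,"dy":0,"dz":0,"rx":0,"ry":0,"rz":-0.30,"grip":-1},{"dx":0,"dy":0,"dz":0,"rx":0,"ry":0,"rz":-0.36,"grip":-1},{"dx":0,"dy":0,"dz":0,"rx":0,"ry":0,"rz":-0.42,"grip":-1},{"dx":0,"dy":0,"dz":0,"rx":0,"ry":0,"rz":-0.48,"grip":-1}]'
python3 -m crank '[{"dx":0,"dy":0,"dz":0,"rx":0,"ry":0,"rz":-0.06,"grip":-1},{"dx":0,"dy":0,"dz":0,"rx":0,"ry":0,"rz":-0.12,"grip":-1},{"dx":0,"dy":0,"dz":0,"rx":0,"ry":0,"rz":-0.18,"grip":-1},{"dx":0,"dy":0,"dz":0,"rx":0,"ry":0,"rz":-0.23,"grip":-1},{"dx":0,"dy":0,"dz":0,"rx":0,"ry":0,"rz":-0.2655,"grip":-1},{"dx":0,"dy":0,"dz":0,"rx":0,"ry":0,"rz":-0.2655,"grip":-1},{"dx":0,"dy":0,"dz":0,"rx":0,"ry":0,"rz":-0.2655,"grip":-1},{"dx":0,"dy":0,"dz":0,"rx":0,"ry":0,"rz":-0.2655,"grip":-1}]'
python3 -c "
from h import *
to(549,220,153,1.573)
print(robot.observe()['torque'])"
```

```text
clock: 5.87
eef_pos: [548.9, 221.1, 156.9]
ee_rot: [-2.626, -1.722, 0.001]
force: [-3.6, 1.8, 1.5]
width: 12.5
grip_force: 29.6
clock: 6.53
eef_pos: [548.4, 221.2, 156.9]
ee_rot: [-2.218, -2.222, 0.002]
force: [-5.2, 0.6, 3.6]
width: 13.0
grip_force: 29.6
t 6.53 p [548.4 221.2 156.9] yaw 1.5729 w 12.98 F [-5.2  0.6  3.6] | d [-0.0016  0.0008  0.0052] r [-0.0014 -0.0005 -0.0001]
[0.24027323 0.58910447 0.04660757]
```

```bash
python3 -m crank '[{"dx":0,"dy":0,"dz":0,"rx":0,"ry":0,"rz":0,"grip":0.2},{"dx":0,"dy":0,"dz":0,"rx":0,"ry":0,"rz":0,"grip":0.2},{"dx":0,"dy":0,"dz":0,"rx":0,"ry":0,"rz":0,"grip":0.2},{"dx":0,"dy":0,"dz":0,"rx":0,"ry":0,"rz":0,"grip":0.2},{"dx":0,"dy":0,"dz":-0.05,"rx":0,"ry":0,"rz":0,"grip":1},{"dx":0,"dy":0,"dz":-0.10,"rx":0,"ry":0,"rz":0,"grip":1},{"dx":0,"dy":0,"dz":-0.15,"rx":0,"ry":0,"rz":0,"grip":1},{"dx":0,"dy":0,"dz":-0.2,"rx":0,"ry":0,"rz":0,"grip":1}]'
python3 -m crank '[{"dx":0,"dy":0,"dz":-0.05,"rx":0,"ry":0,"rz":0.08,"grip":1},{"dx":0,"dy":0,"dz":-0.05,"rx":0,"ry":0,"rz":0.16,"grip":1},{"dx":0,"dy":0,"dz":-0.05,"rx":0,"ry":0,"rz":0.24,"grip":1},{"dx":0,"dy":0,"dz":-0.05,"rx":0,"ry":0,"rz":0.32,"grip":1},{"dx":0,"dy":0,"dz":-0.05,"rx":0,"ry":0,"rz":0.4,"grip":1},{"dx":0,"dy":0,"dz":-0.05,"rx":0,"ry":0,"rz":0.48,"grip":1},{"dx":0,"dy":0,"dz":-0.05,"rx":0,"ry":0,"rz":0.56,"grip":1},{"dx":0,"dy":0,"dz":-0.05,"rx":0,"ry":0,"rz":0.64,"grip":1}]'
python3 -c "
from h import *
T,im=cap('wrist','w2')
u,v=map(int,proj('wrist',T,[548.4,220,165])); print(u,v)
cv2.imwrite('pics/w2c.png',cv2.resize(im[max(0,v-45):v+45,max(0,u-50):u+50,::-1],None,fx=6,fy=6,interpolation=cv2.INTER_CUBIC))
print(find('wrist',T,'spindle_end'))
to(500,-243,300,0)"
```

```text
clock: 7.2
eef_pos: [549.4, 220.3, 308.5]
ee_rot: [-2.219, -2.223, 0.0]
force: [-0.2, -0.0, 0.3]
width: 64.0
grip_force: 0.0
clock: 7.87
eef_pos: [549.7, 220.3, 344.4]
ee_rot: [3.016, 0.878, 0.0]
force: [0.1, -0.0, -0.2]
width: 88.5
grip_force: 0.0
315 218
[(0.76, [550.6, 219.5, 188.6], {})]
t 7.97 p [549.7 220.3 344.4] yaw 0.5713 w 88.5 F [-0.7  0.4 -1.4] | d [-0.3897  0.4838  0.0593] r [ 1.000e-04 -1.000e-04  3.637e-01]
```

View pics/w2c.png

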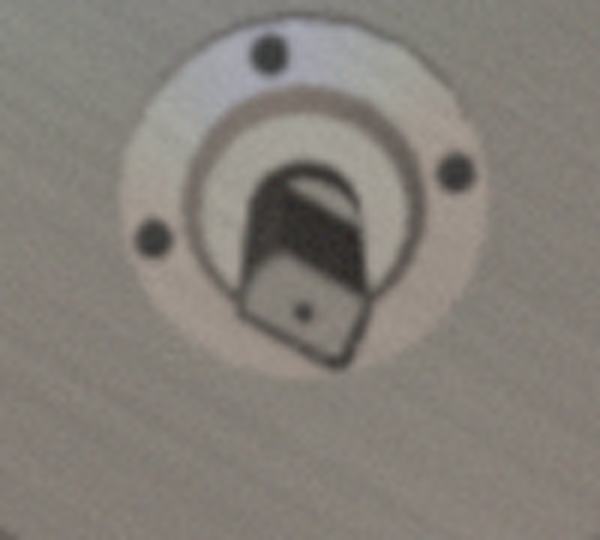

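The flats now lie along world y (edge (240,312)–(335,368) at camera yaw 0.57). Next is the hub.

```bash
python3 -m crank '[{"dx":-0.39,"dy":0.484,"dz":0.06,"rx":0,"ry":0,"rz":0.364,"grip":1},{"dx":-0.39,"dy":0.484,"dz":0.06,"rx":0,"ry":0,"rz":0.364,"grip":1},{"dx":-0.39,"dy":0.484,"dz":0.06,"rx":0,"ry":0,"rz":0.364,"grip":1},{"dx":-0.39,"dy":0.484,"dz":0.06,"rx":0,"ry":0,"rz":0.364,"grip":1},{"dx":-0.39,"dy":0.484,"dz":0.06,"rx":0,"ry":0,"rz":0.364,"grip":1},{"dx":-0.39,"dy":0.484,"dz":0.06,"rx":0,"ry":0,"rz":0.364,"grip":1},{"dx":-0.39,"dy":0.484,"dz":0.06,"rx":0,"ry":0,"rz":0.364,"grip":1},{"dx":-0.39,"dy":0.484,"dz":0.06,"rx":0,"ry":0,"rz":0.364,"grip":1}]'
python3 -c "
from h import *
to(490,-243,240,0)"
```

```text
clock: 8.63
eef_pos: [514.1, -111.4, 312.5]
ee_rot: [3.141, 0.009, 0.001]
force: [0.4, 0.5, 0.4]
width: 88.0
grip_force: 0.0
t 8.63 p [ 514.1 -111.4  312.5] yaw 0.0059 w 87.97 F [0.4 0.5 0.4] | d [-0.0333  0.1753  0.0967] r [ 0.0002 -0.0005  0.0038]
```

```bash
python3 -m crank '[{"dx":-0.033,"dy":0.175,"dz":0.097,"rx":0,"ry":0,"rz":0.004,"grip":1},{"dx":-0.033,"dy":0.175,"dz":0.097,"rx":0,"ry":0,"rz":0.004,"grip":1},{"dx":-0.033,"dy":0.175,"dz":0.097,"rx":0,"ry":0,"rz":0.004,"grip":1},{"dx":-0.033,"dy":0.175,"dz":0.097,"rx":0,"ry":0,"rz":0.004,"grip":1},{"dx":-0.033,"dy":0.175,"dz":0.097,"rx":0,"ry":0,"rz":0.004,"grip":1},{"dx":-0.033,"dy":0.175,"dz":0.097,"rx":0,"ry":0,"rz":0.004,"grip":1},{"dx":-0.033,"dy":0.175,"dz":0.097,"rx":0,"ry":0,"rz":0.004,"grip":1},{"dx":-0.033,"dy":0.175,"dz":0.097,"rx":0,"ry":0,"rz":0.004,"grip":1}]'
python3 -c "
from h import *
T,im=cap('wrist','w3')
for q in('hub','hub_top','screw_head'): print(q,find('wrist',T,q))
to(511,-243,40,0)
u,v=map(int,proj('wrist',T,[511,-243,29])); print(u,v)
x0=max(0,u-70);y0=max(0,v-70);print(x0,y0)
cv2.imwrite('pics/w3c.png',cv2.resize(im[y0:v+65,x0:u+70,::-1],None,fx=4,fy=4,interpolation=cv2.INTER_CUBIC))"
```

```text
clock: 9.3
eef_pos: [490.9, -239.9, 240.8]
ee_rot: [3.141, -0.004, 0.002]
force: [-0.3, 0.3, 0.2]
width: 88.4
grip_force: 0.0
hub [(0.85, [211.4, -335.5, 0.3], {}), (0.45, [297.8, -394.7, -2.9], {})]
hub_top [(0.8, [212.6, -335.1, 23.7], {}), (0.58, [514.1, -241.2, 26.6], {}), (0.47, [293.2, -393.4, 22.0], {})]
screw_head [(0.78, [541.9, -239.1, 17.7], {})]
t 9.5 p [ 490.7 -239.9  240.5] yaw -0.0028 w 88.28 F [-1.   0.1  0.1] | d [0.0267 0.0039 0.2673] r [ 0.0005 -0.0007 -0.0018]
319 189
249 119
```

View pics/w3c.png

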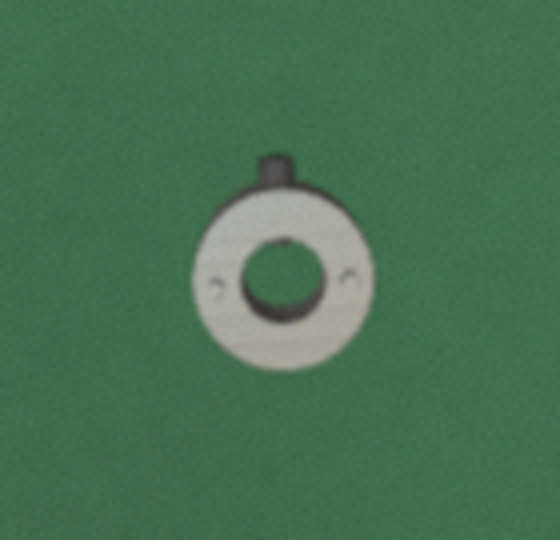

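```bash
python3 - <<'E'
from h import *
k=robot.get_calibration("wrist"); T=np.array(k["T"]); f=240/np.tan(np.radians(k["vertical_fov"])/2)
def dep(u,v,z):
    d=T[:3,:3]@np.array([(u-k["cx"])/f,(v-k["cy"])/f,1]); t=(z-T[2,3])/d[2]; return (T[:3,3]+t*d)[:2]
im=cv2.imread('pics/w3.png')[119:254,249:389]
hsv=cv2.cvtColor(im,cv2.COLOR_BGR2HSV); m=((hsv[...,1]<60)&(hsv[...,2]>125)).astype(np.uint8)
c=max(cv2.findContours(m,0,1)[0],key=cv2.contourArea)[:,0]
P=np.array([dep(u+249,v+119,29) for u,v in c]); (x,y),r=cv2.minEnclosingCircle(P.astype(np.float32)); A=np.c_[2*P,np.ones(len(P))]
s=np.linalg.lstsq(A,(P**2).sum(1),rcond=None)[0]; cen=s[:2]; print("centre",cen,x,y,"r",np.sqrt(s[2]+cen@cen),r)
a,b=[dep(249+u/4,119+v/4,34) for u,v in((217,288),(348,277))]; d=a-b; print("pins",a,b,np.linalg.norm(d),"x-yaw",np.arctan2(d[1],d[0])-np.pi/2)
h=dep(249+276/4,119+168/4,18); d=h-cen; print("screw",h,np.arctan2(d[1],d[0]),np.linalg.norm(d))
E
```

```text
centre [ 511.46635772 -243.16605548] 511.3338928222656 -243.27813720703125 r 22.548691833614114 23.23395538330078
pins [ 510.67077423 -227.0929766 ] [ 513.34470218 -259.8037765 ] 32.819907387393215 x-yaw 0.08156314894288919
screw [ 538.36838707 -241.96409765] 0.04464938227202991 26.928867147093158
```

```bash
python3 -m crank '[{"dx":0.0276,"dy":0.0044,"dz":0.05,"rx":0,"ry":0,"rz":-0.043,"grip":1},{"dx":0.0276,"dy":0.0044,"dz":0.1,"rx":0,"ry":0,"rz":-0.043,"grip":1},{"dx":0.0276,"dy":0.0044,"dz":0.15,"rx":0,"ry":0,"rz":-0.043,"grip":1},{"dx":0.0276,"dy":0.0044,"dz":0.2,"rx":0,"ry":0,"rz":-0.043,"grip":1},{"dx":0.0276,"dy":0.0044,"dz":0.24,"rx":0,"ry":0,"rz":-0.043,"grip":1},{"dx":0.0276,"dy":0.0044,"dz":0.24,"rx":0,"ry":0,"rz":-0.043,"grip":1},{"dx":0.0276,"dy":0.0044,"dz":0.24,"rx":0,"ry":0,"rz":-0.043,"grip":1},{"dx":0.0276,"dy":0.0044,"dz":0.24,"rx":0,"ry":0,"rz":-0.043,"grip":1}]'
python3 -c "
from h import *
to(511.4,-243.2,6,0.065)"
```

```text
clock: 10.17
eef_pos: [512.2, -244.7, 61.7]
ee_rot: [3.138, 0.099, 0.003]
force: [1.0, 0.3, 0.1]
width: 87.6
grip_force: 0.0
t 10.17 p [ 512.2 -244.7   61.7] yaw 0.0632 w 87.63 F [1.  0.3 0.1] | d [-0.001  -0.0022  0.0743] r [ 0.0012 -0.0013 -0.0011]
```

```bash
python3 -m crank '[{"dx":-0.001,"dy":-0.002,"dz":0.04,"rx":0.001,"ry":-0.001,"rz":0,"grip":1},{"dx":-0.001,"dy":-0.002,"dz":0.06,"rx":0.001,"ry":-0.001,"rz":0,"grip":1},{"dx":-0.001,"dy":-0.002,"dz":0.074,"rx":0.001,"ry":-0.001,"rz":0,"grip":1},{"dx":-0.001,"dy":-0.002,"dz":0.074,"rx":0.001,"ry":-0.001,"rz":0,"grip":1},{"dx":-0.001,"dy":-0.002,"dz":0.074,"rx":0.001,"ry":-0.001,"rz":0,"grip":1},{"dx":-0.001,"dy":-0.002,"dz":0.074,"rx":0.001,"ry":-0.001,"rz":0,"grip":0.2},{"dx":-0.001,"dy":-0.002,"dz":0.074,"rx":0.001,"ry":-0.001,"rz":0,"grip":0.2},{"dx":-0.001,"dy":-0.002,"dz":0.074,"rx":0.001,"ry":-0.001,"rz":0,"grip":0.2}]'
python3 -m crank '[{"dx":0,"dy":0,"dz":0,"rx":0,"ry":0,"rz":0,"grip":-1},{"dx":0,"dy":0,"dz":0,"rx":0,"ry":0,"rz":0,"grip":-1},{"dx":0,"dy":0,"dz":0,"rx":0,"ry":0,"rz":0,"grip":-1},{"dx":0,"dy":0,"dz":0,"rx":0,"ry":0,"rz":0,"grip":-1},{"dx":0,"dy":0,"dz":0,"rx":0,"ry":0,"rz":0,"grip":-1},{"dx":0,"dy":0,"dz":0,"rx":0,"ry":0,"rz":0,"grip":-1},{"dx":0,"dy":0,"dz":0,"rx":0,"ry":0,"rz":0,"grip":-1},{"dx":0,"dy":0,"dz":0,"rx":0,"ry":0,"rz":0,"grip":-1}]'
python3 -c "
from h import *
to(511.4,-243.2,280,0.065)"
```

```text
clock: 10.83
eef_pos: [510.8, -243.3, 5.4]
ee_rot: [-3.14, -0.098, -0.0]
force: [0.5, 0.3, -0.3]
width: 69.8
grip_force: 0.0
clock: 11.5
eef_pos: [510.0, -242.8, 4.3]
ee_rot: [-3.139, -0.098, 0.002]
force: [-1.5, -0.4, 1.6]
width: 45.6
grip_force: 30.0
t 11.5 p [ 510.  -242.8    4.3] yaw 0.0625 w 45.59 F [-1.5 -0.4  1.6] | d [ 1.300e-03  2.000e-04 -3.676e-01] r [-0.0009  0.0009 -0.0016]
```

```bash
python3 -m crank '[{"dx":0,"dy":0,"dz":-0.01,"rx":0,"ry":0,"rz":0,"grip":-1},{"dx":0,"dy":0,"dz":-0.03,"rx":0,"ry":0,"rz":0,"grip":-1},{"dx":0,"dy":0,"dz":-0.07,"rx":0,"ry":0,"rz":0,"grip":-1},{"dx":0,"dy":0,"dz":-0.12,"rx":0,"ry":0,"rz":0,"grip":-1},{"dx":0,"dy":0,"dz":-0.17,"rx":0,"ry":0,"rz":0,"grip":-1},{"dx":0,"dy":0,"dz":-0.22,"rx":0,"ry":0,"rz":0,"grip":-1},{"dx":0,"dy":0,"dz":-0.27,"rx":0,"ry":0,"rz":0,"grip":-1},{"dx":0,"dy":0,"dz":-0.3,"rx":0,"ry":0,"rz":0,"grip":-1}]'
python3 -c "
from h import *
T,im=cap('wrist','w4')
s=robot.observe(); M=R.from_rotvec(s['ee_rot'])
for q in('hub','hub_top','screw_head'): print(q,find('wrist',T,q), [M.inv().apply(np.array(a[1])-s['eef_pos']).round(1) for a in find('wrist',T,q)])
to(547,220,240,0)
cv2.imwrite('pics/w4c.png',cv2.resize(im[240:480,160:480,::-1],None,fx=2.5,fy=2.5,interpolation=cv2.INTER_CUBIC))"
```

```text
clock: 12.17
eef_pos: [511.2, -243.4, 233.8]
ee_rot: [3.139, 0.099, 0.003]
force: [0.8, -0.5, -1.8]
width: 45.5
grip_force: 30.0
hub [(0.94, [209.7, -339.0, -1.4], {}), (0.83, [508.8, -242.0, 237.9], {})] [array([-310.1,   73.9,  237.4]), array([-3.9, -2.8, -0.3])]
hub_top [(0.86, [214.1, -332.8, 24.3], {}), (0.68, [517.3, -240.2, 256.3], {}), (0.63, [523.0, -572.6, -4.4], {})] [array([-305.2,   68.2,  211.7]), array([  4.8,  -4. , -18.6]), array([-12.1, 326.7, 243.7])]
screw_head [(0.78, [542.1, -239.4, 247.7], {}), (0.56, [233.2, -310.0, 9.3], {})] [array([29.6, -3.3, -9.8]), array([-284.8,   46.5,  226.7])]
t 12.52 p [ 509.1 -242.   226.4] yaw 0.0625 w 45.36 F [-0.6  0.3 -3.5] | d [ 0.0889 -0.6118 -0.0156] r [-0.0029  0.0034  0.0398]
```

View pics/w4c.png

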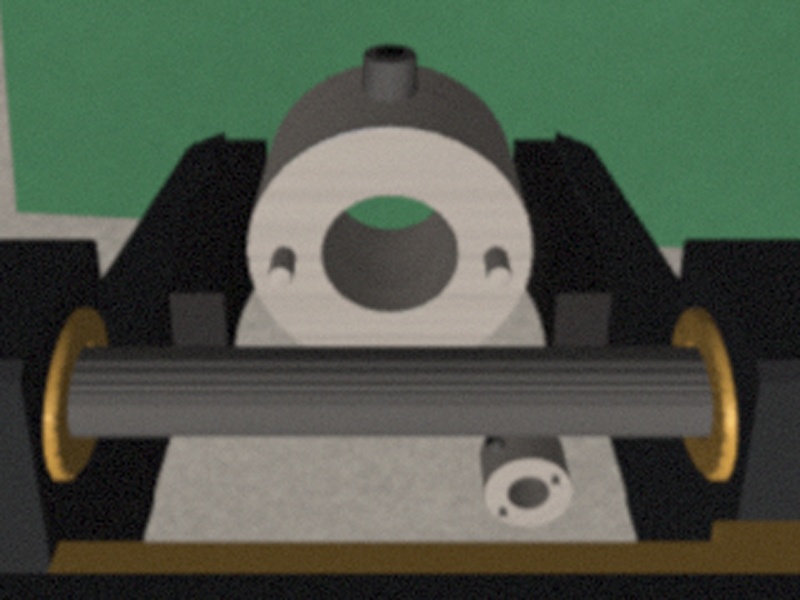

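```bash
python3 - <<'E'
from h import *
k=robot.get_calibration("wrist"); T=np.array(k["T"]); f=240/np.tan(np.radians(k["vertical_fov"])/2)
s=robot.observe(); M=R.from_rotvec(s["ee_rot"]).as_matrix(); C=M.T@(T[:3,3]-s["eef_pos"]); RC=M.T@T[:3,:3]
for zt in(-24.7,):
  Q=[]
  for u,v in((322,253),(459,253),(390,195),(390,311),(390,127),(247,245),(533,245)):
    d=RC@np.array([(160+u/2.5-k["cx"])/f,(240+v/2.5-k["cy"])/f,1]); t=(zt-C[2])/d[2]; Q.append((C+t*d).round(2))
  print(zt,Q)
to(547,220,240,0)
E
```

```text
-24.7 [array([  3.43, -11.07, -24.7 ]), array([  3.45,  10.57, -24.7 ]), array([ 13.9 ,  -0.33, -24.7 ]), array([ -7.56,  -0.32, -24.7 ]), array([ 25.53,  -0.34, -24.7 ]), array([  4.9 , -22.85, -24.7 ]), array([  4.93,  22.19, -24.7 ])]
t 12.52 p [ 509.1 -242.   226.4] yaw 0.0625 w 45.36 F [-0.6  0.3 -3.5] | d [ 0.0889 -0.6118 -0.0156] r [-0.0029  0.0034  0.0398]
```

```bash
python3 -m crank '[{"dx":0.007,"dy":-0.04,"dz":-0.016,"rx":0,"ry":0,"rz":0.039,"grip":-1},{"dx":0.014,"dy":-0.09,"dz":-0.016,"rx":0,"ry":0,"rz":0.039,"grip":-1},{"dx":0.022,"dy":-0.14,"dz":-0.016,"rx":0,"ry":0,"rz":0.039,"grip":-1},{"dx":0.03,"dy":-0.19,"dz":-0.016,"rx":0,"ry":0,"rz":0.039,"grip":-1},{"dx":0.037,"dy":-0.24,"dz":-0.016,"rx":0,"ry":0,"rz":0.039,"grip":-1},{"dx":0.045,"dy":-0.29,"dz":-0.016,"rx":0,"ry":0,"rz":0.039,"grip":-1},{"dx":0.052,"dy":-0.34,"dz":-0.016,"rx":0,"ry":0,"rz":0.039,"grip":-1},{"dx":0.06,"dy":-0.39,"dz":-0.016,"rx":0,"ry":0,"rz":0.039,"grip":-1}]'
python3 -c "
from h import *
to(546.6,220,235,0.002)"
```

```text
clock: 13.18
eef_pos: [535.7, 53.7, 239.5]
ee_rot: [-3.14, -0.002, 0.008]
force: [0.4, -0.3, -1.1]
width: 45.6
grip_force: 30.0
t 13.18 p [535.7  53.7 239.5] yaw 0.0011 w 45.57 F [ 0.4 -0.3 -1.1] | d [ 0.0148 -0.2218  0.0063] r [-0.0012  0.0034 -0.0006]
```

```bash
python3 -m crank '[{"dx":0.003,"dy":-0.05,"dz":0,"rx":0,"ry":0,"rz":0,"grip":-1},{"dx":0.007,"dy":-0.1,"dz":0,"rx":0,"ry":0,"rz":0,"grip":-1},{"dx":0.01,"dy":-0.15,"dz":0,"rx":0,"ry":0,"rz":0,"grip":-1},{"dx":0.013,"dy":-0.19,"dz":0,"rx":0,"ry":0,"rz":0,"grip":-1},{"dx":0.0148,"dy":-0.215,"dz":0,"rx":0,"ry":0,"rz":0,"grip":-1},{"dx":0.0148,"dy":-0.22,"dz":0,"rx":0,"ry":0,"rz":0,"grip":-1},{"dx":0.0148,"dy":-0.22,"dz":0,"rx":0,"ry":0,"rz":0,"grip":-1},{"dx":0.0148,"dy":-0.22,"dz":0,"rx":0,"ry":0,"rz":0,"grip":-1}]'
python3 -m crank '[{"dx":0,"dy":0,"dz":0,"rx":0,"ry":0,"rz":0,"grip":-1},{"dx":0,"dy":0,"dz":0,"rx":0,"ry":0,"rz":0,"grip":-1},{"dx":0,"dy":0,"dz":0,"rx":0,"ry":0,"rz":0,"grip":-1},{"dx":0,"dy":0,"dz":0,"rx":0,"ry":0,"rz":0,"grip":-1},{"dx":0,"dy":0,"dz":0,"rx":0,"ry":0,"rz":0,"grip":-1},{"dx":0,"dy":0,"dz":0,"rx":0,"ry":0,"rz":0,"grip":-1},{"dx":0,"dy":0,"dz":0,"rx":0,"ry":0,"rz":0,"grip":-1},{"dx":0,"dy":0,"dz":0,"rx":0,"ry":0,"rz":0,"grip":-1}]'
python3 -c "
from h import *
to(546.6,220,196,0.002)"
```

```text
clock: 13.85
eef_pos: [547.2, 216.0, 240.3]
ee_rot: [-3.141, -0.002, 0.007]
force: [0.1, -0.1, -1.8]
width: 45.5
grip_force: 30.0
clock: 14.52
eef_pos: [547.9, 216.7, 241.9]
ee_rot: [-3.14, -0.002, 0.002]
force: [0.3, -0.0, -2.1]
width: 45.6
grip_force: 30.0
t 14.52 p [547.9 216.7 241.9] yaw 0.0012 w 45.58 F [ 0.3 -0.  -2.1] | d [-0.0016 -0.0043  0.0611] r [-0.001   0.001  -0.0005]
```

```bash
python3 -m crank '[{"dx":-0.0016,"dy":-0.0043,"dz":0.015,"rx":-0.001,"ry":0.001,"rz":0,"grip":-1},{"dx":-0.0016,"dy":-0.0043,"dz":0.03,"rx":-0.001,"ry":0.001,"rz":0,"grip":-1},{"dx":-0.0016,"dy":-0.0043,"dz":0.045,"rx":-0.001,"ry":0.001,"rz":0,"grip":-1},{"dx":-0.0016,"dy":-0.0043,"dz":0.057,"rx":-0.001,"ry":0.001,"rz":0,"grip":-1},{"dx":-0.0016,"dy":-0.0043,"dz":0.06,"rx":-0.001,"ry":0.001,"rz":0,"grip":-1},{"dx":-0.0016,"dy":-0.0043,"dz":0.06,"rx":-0.001,"ry":0.001,"rz":0,"grip":-1},{"dx":-0.0016,"dy":-0.0043,"dz":0.06,"rx":-0.001,"ry":0.001,"rz":0,"grip":-1},{"dx":-0.0016,"dy":-0.0043,"dz":0.06,"rx":-0.001,"ry":0.001,"rz":0,"grip":-1}]'
python3 -m crank '[{"dx":0,"dy":0,"dz":0,"rx":0,"ry":0,"rz":0,"grip":-1},{"dx":0,"dy":0,"dz":0,"rx":0,"ry":0,"rz":0,"grip":-1},{"dx":0,"dy":0,"dz":0,"rx":0,"ry":0,"rz":0,"grip":-1},{"dx":0,"dy":0,"dz":0,"rx":0,"ry":0,"rz":0,"grip":-1},{"dx":0,"dy":0,"dz":0,"rx":0,"ry":0,"rz":0,"grip":-1},{"dx":0,"dy":0,"dz":0,"rx":0,"ry":0,"rz":0,"grip":-1},{"dx":0,"dy":0,"dz":0,"rx":0,"ry":0,"rz":0,"grip":-1},{"dx":0,"dy":0,"dz":0,"rx":0,"ry":0,"rz":0,"grip":-1}]'
python3 -c "
from h import *
to(546.6,220,196,0.002)"
```

```text
clock: 15.18
eef_pos: [547.0, 220.1, 197.3]
ee_rot: [-3.142, -0.002, -0.001]
force: [-0.2, 0.6, -1.1]
width: 45.7
grip_force: 30.0
clock: 15.85
eef_pos: [546.6, 220.0, 196.8]
ee_rot: [3.141, 0.002, -0.0]
force: [-0.2, 0.4, -2.4]
width: 45.5
grip_force: 30.0
t 15.85 p [546.6 220.  196.8] yaw 0.0013 w 45.5 F [-0.2  0.4 -2.4] | d [0.    0.    0.001] r [ 0.0001  0.0001 -0.0004]
```

```bash
python3 -m crank '[{"dx":0,"dy":0,"dz":0.0015,"rx":0,"ry":0,"rz":0,"grip":-1},{"dx":0,"dy":0,"dz":0.003,"rx":0,"ry":0,"rz":0,"grip":-1},{"dx":0,"dy":0,"dz":0.0045,"rx":0,"ry":0,"rz":0,"grip":-1},{"dx":0,"dy":0,"dz":0.006,"rx":0,"ry":0,"rz":0,"grip":-1},{"dx":0,"dy":0,"dz":0.0075,"rx":0,"ry":0,"rz":0,"grip":-1},{"dx":0,"dy":0,"dz":0.009,"rx":0,"ry":0,"rz":0,"grip":-1},{"dx":0,"dy":0,"dz":0.009,"rx":0,"ry":0,"rz":0,"grip":-1},{"dx":0,"dy":0,"dz":0.009,"rx":0,"ry":0,"rz":0,"grip":-1}]'
python3 -m crank '[{"dx":0,"dy":0,"dz":0.001,"rx":0,"ry":0,"rz":0,"grip":-1},{"dx":0,"dy":0,"dz":0.002,"rx":0,"ry":0,"rz":0,"grip":-1},{"dx":0,"dy":0,"dz":0.003,"rx":0,"ry":0,"rz":0,"grip":-1},{"dx":0,"dy":0,"dz":0.004,"rx":0,"ry":0,"rz":0,"grip":-1},{"dx":0,"dy":0,"dz":0.004,"rx":0,"ry":0,"rz":0,"grip":-1},{"dx":0,"dy":0,"dz":0.004,"rx":0,"ry":0,"rz":0,"grip":-1},{"dx":0,"dy":0,"dz":0.004,"rx":0,"ry":0,"rz":0,"grip":-1},{"dx":0,"dy":0,"dz":0.004,"rx":0,"ry":0,"rz":0,"grip":-1}]'
python3 -c "
from h import *
to(546.6,220,165.3,0.002)"
```

```text
clock: 16.52
eef_pos: [546.5, 220.0, 189.9]
ee_rot: [3.141, 0.002, -0.0]
force: [0.4, -1.5, -1.8]
width: 45.6
grip_force: 30.0
clock: 17.18
eef_pos: [546.6, 220.0, 187.1]
ee_rot: [3.141, 0.002, 0.0]
force: [0.4, -0.4, -1.5]
width: 45.8
grip_force: 30.0
t 17.18 p [546.6 220.  187.1] yaw 0.0013 w 45.83 F [ 0.4 -0.4 -1.5] | d [-0.      0.0001  0.0291] r [ 0.0001 -0.     -0.0004]
```

```bash
python3 -m crank '[{"dx":0,"dy":0,"dz":0.001,"rx":0,"ry":0,"rz":0,"grip":-1},{"dx":0,"dy":0,"dz":0.002,"rx":0,"ry":0,"rz":0,"grip":-1},{"dx":0,"dy":0,"dz":0.003,"rx":0,"ry":0,"rz":0,"grip":-1},{"dx":0,"dy":0,"dz":0.004,"rx":0,"ry":0,"rz":0,"grip":-1},{"dx":0,"dy":0,"dz":0.005,"rx":0,"ry":0,"rz":0,"grip":-1},{"dx":0,"dy":0,"dz":0.006,"rx":0,"ry":0,"rz":0,"grip":-1},{"dx":0,"dy":0,"dz":0.0065,"rx":0,"ry":0,"rz":0,"grip":-1},{"dx":0,"dy":0,"dz":0.0065,"rx":0,"ry":0,"rz":0,"grip":-1}]'
python3 -m crank '[{"dx":0,"dy":0,"dz":0.0005,"rx":0,"ry":0,"rz":0,"grip":-1},{"dx":0,"dy":0,"dz":0.001,"rx":0,"ry":0,"rz":0,"grip":-1},{"dx":0,"dy":0,"dz":0.0015,"rx":0,"ry":0,"rz":0,"grip":-1},{"dx":0,"dy":0,"dz":0.002,"rx":0,"ry":0,"rz":0,"grip":-1},{"dx":0,"dy":0,"dz":0.0025,"rx":0,"ry":0,"rz":0,"grip":-1},{"dx":0,"dy":0,"dz":0.003,"rx":0,"ry":0,"rz":0,"grip":-1},{"dx":0,"dy":0,"dz":0.003,"rx":0,"ry":0,"rz":0,"grip":-1},{"dx":0,"dy":0,"dz":0.003,"rx":0,"ry":0,"rz":0,"grip":-1}]'
python3 -c "
from h import *
to(546.6,220,165.3,0.002); print(robot.observe()['torque'])"
```

```text
clock: 17.85
eef_pos: [546.5, 220.0, 182.0]
ee_rot: [3.141, 0.002, -0.0]
force: [0.3, 0.2, -2.2]
width: 45.7
grip_force: 30.0
clock: 18.52
eef_pos: [546.6, 220.0, 179.9]
ee_rot: [3.141, 0.002, -0.0]
force: [-1.0, 0.3, -1.7]
width: 45.2
grip_force: 30.0
t 18.52 p [546.6 220.  179.9] yaw 0.0013 w 45.24 F [-1.   0.3 -1.7] | d [0.     0.     0.0194] r [ 0.0001  0.0001 -0.0004]
[ 0.01263909  0.04148899 -0.01292637]
```

Still no contact; continuing past the screw height in small steps.

```bash
python3 -m crank '[{"dx":0,"dy":0,"dz":0.0007,"rx":0,"ry":0,"rz":0,"grip":-1},{"dx":0,"dy":0,"dz":0.0014,"rx":0,"ry":0,"rz":0,"grip":-1},{"dx":0,"dy":0,"dz":0.0021,"rx":0,"ry":0,"rz":0,"grip":-1},{"dx":0,"dy":0,"dz":0.0028,"rx":0,"ry":0,"rz":0,"grip":-1},{"dx":0,"dy":0,"dz":0.0035,"rx":0,"ry":0,"rz":0,"grip":-1},{"dx":0,"dy":0,"dz":0.004,"rx":0,"ry":0,"rz":0,"grip":-1},{"dx":0,"dy":0,"dz":0.004,"rx":0,"ry":0,"rz":0,"grip":-1},{"dx":0,"dy":0,"dz":0.004,"rx":0,"ry":0,"rz":0,"grip":-1}]'
python3 -c "
from h import *
to(546.6,220,165.3,0.002); print(robot.observe()['torque'])"
```

```text
clock: 19.18
eef_pos: [546.6, 220.0, 176.9]
ee_rot: [3.142, 0.002, -0.0]
force: [0.2, 0.7, -1.8]
width: 45.6
grip_force: 30.0
t 19.18 p [546.6 220.  176.9] yaw 0.0013 w 45.64 F [ 0.2  0.7 -1.8] | d [0.0001 0.     0.0154] r [ 0.0001  0.0001 -0.0004]
[ 0.03478654 -0.0099303  -0.0002789 ]
```

```bash
python3 -m crank '[{"dx":0,"dy":0,"dz":0.0007,"rx":0,"ry":0,"rz":0,"grip":-1},{"dx":0,"dy":0,"dz":0.0014,"rx":0,"ry":0,"rz":0,"grip":-1},{"dx":0,"dy":0,"dz":0.0021,"rx":0,"ry":0,"rz":0,"grip":-1},{"dx":0,"dy":0,"dz":0.0028,"rx":0,"ry":0,"rz":0,"grip":-1},{"dx":0,"dy":0,"dz":0.0035,"rx":0,"ry":0,"rz":0,"grip":-1},{"dx":0,"dy":0,"dz":0.004,"rx":0,"ry":0,"rz":0,"grip":-1},{"dx":0,"dy":0,"dz":0.004,"rx":0,"ry":0,"rz":0,"grip":-1},{"dx":0,"dy":0,"dz":0.004,"rx":0,"ry":0,"rz":0,"grip":-1}]'
python3 -m crank '[{"dx":0,"dy":0,"dz":0.001,"rx":0,"ry":0,"rz":0,"grip":-1},{"dx":0,"dy":0,"dz":0.002,"rx":0,"ry":0,"rz":0,"grip":-1},{"dx":0,"dy":0,"dz":0.003,"rx":0,"ry":0,"rz":0,"grip":-1},{"dx":0,"dy":0,"dz":0.004,"rx":0,"ry":0,"rz":0,"grip":-1},{"dx":0,"dy":0,"dz":0.005,"rx":0,"ry":0,"rz":0,"grip":-1},{"dx":0,"dy":0,"dz":0.0055,"rx":0,"ry":0,"rz":0,"grip":-1},{"dx":0,"dy":0,"dz":0.0055,"rx":0,"ry":0,"rz":0,"grip":-1},{"dx":0,"dy":0,"dz":0.0055,"rx":0,"ry":0,"rz":0,"grip":-1}]'
python3 -c "
from h import *
to(546.6,220,165.3,0.002); print(robot.observe()['torque'])
T,im=cap('wrist','w5')
cv2.imwrite('pics/w5c.png',cv2.resize(im[240:480,160:480,::-1],None,fx=2.5,fy=2.5,interpolation=cv2.INTER_CUBIC))"
```

```text
clock: 19.85
eef_pos: [546.6, 220.0, 173.9]
ee_rot: [3.141, 0.002, -0.0]
force: [-0.6, 0.2, -1.9]
width: 45.7
grip_force: 30.0
clock: 20.52
eef_pos: [546.6, 220.0, 169.8]
ee_rot: [3.142, 0.002, -0.0]
force: [0.9, -0.4, -1.7]
width: 45.5
grip_force: 30.0
t 20.52 p [546.6 220.  169.8] yaw 0.0013 w 45.46 F [ 0.9 -0.4 -1.7] | d [0.    0.    0.006] r [ 0.0001  0.0001 -0.0004]
[-0.0071954   0.03210569  0.03375228]
```

View pics/w5c.png

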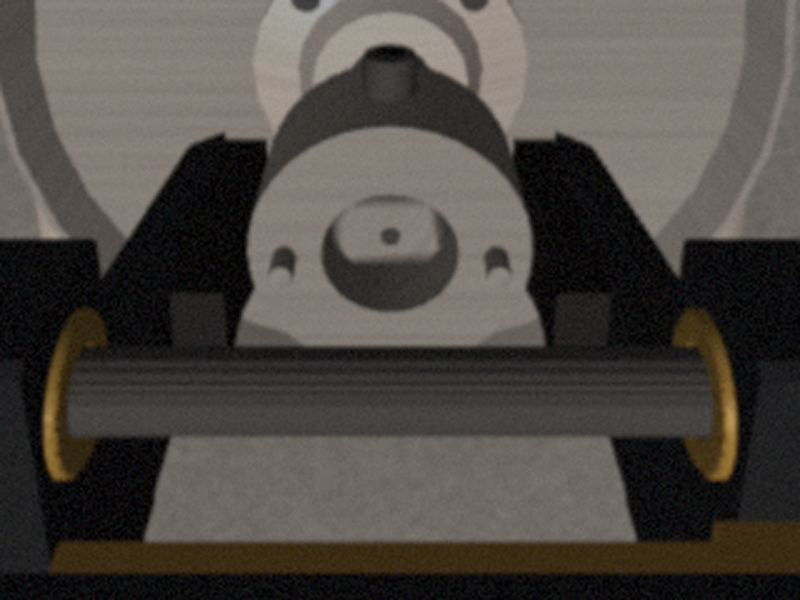

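The spindle end shows in the bore with the dot at (391,236). It is centred, with about 4.5 mm left to go and no contact force.

```bash
python3 -m crank '[{"dx":0,"dy":0,"dz":0.001,"rx":0,"ry":0,"rz":0,"grip":-1},{"dx":0,"dy":0,"dz":0.002,"rx":0,"ry":0,"rz":0,"grip":-1},{"dx":0,"dy":0,"dz":0.003,"rx":0,"ry":0,"rz":0,"grip":-1},{"dx":0,"dy":0,"dz":0.004,"rx":0,"ry":0,"rz":0,"grip":-1},{"dx":0,"dy":0,"dz":0.005,"rx":0,"ry":0,"rz":0,"grip":-1},{"dx":0,"dy":0,"dz":0.006,"rx":0,"ry":0,"rz":0,"grip":-1},{"dx":0,"dy":0,"dz":0.006,"rx":0,"ry":0,"rz":0,"grip":-1},{"dx":0,"dy":0,"dz":0.006,"rx":0,"ry":0,"rz":0,"grip":-1}]'
python3 -m crank '[{"dx":0,"dy":0,"dz":0,"rx":0,"ry":0,"rz":0,"grip":-1},{"dx":0,"dy":0,"dz":0,"rx":0,"ry":0,"rz":0,"grip":-1},{"dx":0,"dy":0,"dz":0,"rx":0,"ry":0,"rz":0,"grip":-1},{"dx":0,"dy":0,"dz":0,"rx":0,"ry":0,"rz":0,"grip":-1},{"dx":0,"dy":0,"dz":0,"rx":0,"ry":0,"rz":0,"grip":-1},{"dx":0,"dy":0,"dz":0,"rx":0,"ry":0,"rz":0,"grip":-1},{"dx":0,"dy":0,"dz":0,"rx":0,"ry":0,"rz":0,"grip":-1},{"dx":0,"dy":0,"dz":0,"rx":0,"ry":0,"rz":0,"grip":-1}]'
python3 -c "
from h import *
to(546.6,220,165.3,0.002)
T,im=cap('wrist','w6')
cv2.imwrite('pics/w6c.png',cv2.resize(im[280:390,240:400,::-1],None,fx=5,fy=5,interpolation=cv2.INTER_CUBIC))"
```

```text
clock: 21.23
eef_pos: [546.6, 220.0, 165.2]
ee_rot: [3.141, 0.002, -0.0]
force: [0.3, 0.2, -2.4]
width: 45.7
grip_force: 30.0
clock: 21.9
eef_pos: [546.6, 220.0, 165.3]
ee_rot: [3.142, 0.002, -0.0]
force: [-0.3, -0.3, -1.4]
width: 45.3
grip_force: 30.0
t 21.9 p [546.6 220.  165.3] yaw 0.0013 w 45.31 F [-0.3 -0.3 -1.4] | d [ 0.      0.0001 -0.    ] r [ 0.0001  0.0001 -0.0004]
```

View pics/w6c.png

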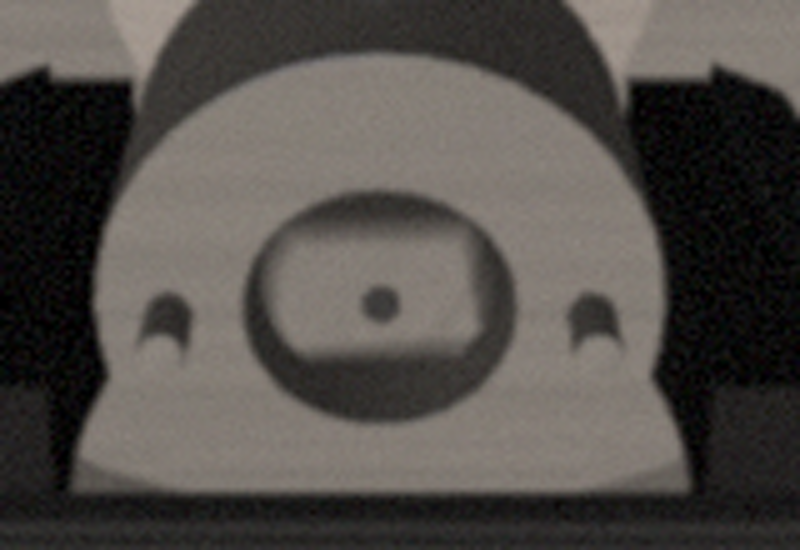

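```bash
python3 -c "
from bench import robot
print(robot.hand_in())"
```

```text
the job is handed in; nothing more can be done
None
```

The job is handed in, with the result not reported back: the hub is on the spindle with its top about flush (within 1 mm by picture and pose), its set screw on the flat and pointing to the front, and the gripper still holding it with no contact force felt.

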